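# Cross-stack cell carriers under the red sign, then give the green

## Robot

A 6-joint arm with a two-finger parallel gripper is mounted at the origin on the work surface. World frame = base frame: x ahead of the robot, y to its left, z up, the work surface at z = 0. Lengths are in m, angles in rad, forces in N, time in s.
With the tool pointing down it reaches from about 0.275 to 0.825 m from the base axis. Payload 4.9 kg.
Tool frame: the origin (TCP) lies at the very end of the fingers, on their centre line; the grasp point (between the pads) lies 19 mm behind it; z points along the fingers, y is the line along which they close (so a half turn about z gives the same grasp; the last joint's range is limited). The gripper opens to 85 mm and grips with 20 to 120 N. Pads are 22 mm wide; open, the fingers measure 114 mm over their backs; the gripper's body (76 mm by 85 mm) begins 54 mm behind the grasp point. The pads swing forward as they close: fully open they stand 13 mm farther back than shut.
Start: joints at [-1.286, 0.326, -0.193, 1.052, 0, 1.437], TCP at [0.224, -0.502, 0.231] pointing down, gripper open.
Joint ranges: [-2.65, 2.65], [-0.97, 1.79], [-1.3, 1.35], [-1.93, 2.1], [-1.47, 1.37], [-3.14, 3.14]. Speed limits (rad/s): [2.57, 2.57, 3.14, 3.14, 3.14, 3.14].

## Interface

Orientations are given as a unit quaternion [x, y, z, w].
In Python, from workcell import arm, eyes gives the robot as it stands.
- The arm moves only by the tool drive_tool, never from a script. Its argument "targets" is a list of rows, each a list of 7 numbers: the shift along the world's x, y, z in m, then the turn, a rotation vector about the world's x, y, z in rad, then the opening, from 0 (shut) to 1 (fully open). A call has 1 to 10 rows; each row shifts and turns the commanded pose from where the row before left it; what a row does not reach is not made up. A row lasts 1/12 s, in which the tool goes at most 41.7 mm and 7.16 degrees, less where a joint would pass 70% of its speed; a pose out of reach is approached as far as the arm can. A call is refused whole if a number of a shift passes 0.0417 or a number of a turn 0.125, either way. A call with a gripper value outside its range is refused whole. The fingers move at their own pace and stop on an object; the grip force is fixed at half the most. Time passes only in rows, so rows that do not move let the fingers close. It gives the time, the measured TCP pose, the force, the opening and the grip force at its end, in the units of the state.
- arm.observe(): the state, without advancing time (a new reading comes with each control period).
- eyes.get_image(name): name is "side" or "top"; returns a dict with "frame" (420x560x3 uint8, red, green, blue), "camera_matrix" (3x3 intrinsics, pixels), "position" and "orientation" of the camera in the world. Camera axes: x right, y down, z forward; pixel columns grow to the right and rows downward; lengths in m; the calibration is good to about 2 mm. A picture is of the moment at which its call begins. There is no depth.
- arm.sign_off(): hands the job in; it is judged then, once.
The state is a dict: "t": time; "joint_positions": joint angles; "qd": joint speeds; "joint_efforts": joint torques, N m; "tool_pos": TCP position; "orientation": TCP orientation; "wrist_force": force on the tool from outside, world axes, zero at the start; "wrist_torque": the same for the moment, N m; "grip_width": finger opening in m; "gripper_force": force on a finger pad.
Only numpy, scipy, OpenCV 4.12 (cv2) and the standard library are available. Lean on these libraries where they do the work, as an engineer would, in place of code of your own. Each camera call takes 0.05 s, during which the arm holds its last target. There are 200 camera calls.

## Task

At the weld station, turn the two-sided sign half a turn so that its red face looks squarely to the aisle, away from the robot, and only while it shows red handle the carriers: stack every blue cell carrier from the mat upright on the brown board, first one lengthwise on each of the three black strips, then the rest side by side on the middle of that layer, squarely crosswise to the first layer. Set them down without dropping them; when all are stacked, turn the sign back so that green looks squarely to the aisle, and leave the tools lying about alone.

Things in the scene. Friction and masses are not known exactly. Their poses are not given: they have to be found in the camera images.
- sign (a joint): turn of the two-sided sign about its upright pivot, rad: 0 = green face squarely to the aisle (the base's +x side, away from the robot), 3.14 = red face squarely to the aisle. Grows anticlockwise seen from above; end stops at -0.12 and 3.26. Stays where it is left (friction 0.05 N m, no spring)
- sign_base: grey foot of the sign, fixed to the table, 70 (x) by 130 (y) by 16 high, with an upright steel pin; origin under its centre, on the pivot axis; its +x side looks to the aisle. The panel (120 wide, 85 high, 10 thick, one face green, one red) turns on the pin, 95 to 180 mm above the table, parallel to the foot's y at 0 and 3.14
- sign_top (a point): middle of the panel's top edge, on the pivot axis, 180 mm above the table: the panel can be pinched here across its 10 mm thickness; x normal to the green face, y along the panel
- board: brown transfer board, 210 x 210 x 18 mm, fixed to the table, with three black anti-slip strips (180 long, 36 wide, flush, 54 mm apart) on top running along its x; origin under its centre, z up
- infeed_mat: black rubber mat on the table, 360 x 320 x 3 mm, on which the carriers wait; origin under its centre
- low_1 (a point): place of one first-layer carrier: middle of an anti-slip strip, on the board's top (board x 0, y -54, 18 mm above the table); the carrier's origin belongs here, its length along the board's x (the strip)
- low_2 (a point): place of one first-layer carrier: middle of an anti-slip strip, on the board's top (board x 0, y 0, 18 mm above the table); the carrier's origin belongs here, its length along the board's x (the strip)
- low_3 (a point): place of one first-layer carrier: middle of an anti-slip strip, on the board's top (board x 0, y 54, 18 mm above the table); the carrier's origin belongs here, its length along the board's x (the strip)
- second_layer (a point): middle of the second layer, 64 mm above the table, level with the rims of the first layer: a carrier alone on top belongs with its origin here, two belong side by side 27 mm either way along the board's x, all with their length along the board's y (across the strips)
- carrier_1: blue open-topped cell carrier, 150 (x) by 50 (y) by 46 high, 0.32 kg; origin under its centre. Lift it by the yellow web across its middle (12 thick in x, 44 wide in y, top 41 above the underside), fingers in the two hand bays beside it (each from 6 to 35 mm from the centre in x, 44 wide, floor 4 above the underside); cells fill the ends. None if absent
- carrier_2: blue open-topped cell carrier, 150 (x) by 50 (y) by 46 high, 0.32 kg; origin under its centre. Lift it by the yellow web across its middle (12 thick in x, 44 wide in y, top 41 above the underside), fingers in the two hand bays beside it (each from 6 to 35 mm from the centre in x, 44 wide, floor 4 above the underside); cells fill the ends. None if absent
- carrier_3: blue open-topped cell carrier, 150 (x) by 50 (y) by 46 high, 0.32 kg; origin under its centre. Lift it by the yellow web across its middle (12 thick in x, 44 wide in y, top 41 above the underside), fingers in the two hand bays beside it (each from 6 to 35 mm from the centre in x, 44 wide, floor 4 above the underside); cells fill the ends. None if absent
- carrier_4: blue open-topped cell carrier, 150 (x) by 50 (y) by 46 high, 0.32 kg; origin under its centre. Lift it by the yellow web across its middle (12 thick in x, 44 wide in y, top 41 above the underside), fingers in the two hand bays beside it (each from 6 to 35 mm from the centre in x, 44 wide, floor 4 above the underside); cells fill the ends. None if absent
- carrier_5: blue open-topped cell carrier, 150 (x) by 50 (y) by 46 high, 0.32 kg; origin under its centre. Lift it by the yellow web across its middle (12 thick in x, 44 wide in y, top 41 above the underside), fingers in the two hand bays beside it (each from 6 to 35 mm from the centre in x, 44 wide, floor 4 above the underside); cells fill the ends. None if absent
- carrier_6: blue open-topped cell carrier, 150 (x) by 50 (y) by 46 high, 0.32 kg; origin under its centre. Lift it by the yellow web across its middle (12 thick in x, 44 wide in y, top 41 above the underside), fingers in the two hand bays beside it (each from 6 to 35 mm from the centre in x, 44 wide, floor 4 above the underside); cells fill the ends. None if absent
- multimeter: pink and black multimeter lying on the table, 165 x 78 x 42; bystander; origin under its centre
- hammer: hammer lying on the table; bystander
- scanner: handheld code scanner lying on the table, 155 x 70 x 36; bystander
Not all that is in view belongs to the job. Leave any orange look-alike of the carrier_3 alone. What is shaped like the carrier_1 but orange is not meant.

How it is judged:
By the outcome, as a careful person would: the job done as asked, in the order asked, and still so for the second after the job is handed in, with the robot touching nothing.
Of carrier_1, carrier_2, carrier_3, carrier_4, carrier_5, carrier_6 only 4 to 5 are there at a start; the rules pass over those that are not, and their reading is None.
At some moment in a run one of carrier_1, carrier_2, carrier_3, carrier_4, carrier_5, carrier_6 may be knocked a few centimetres aside while the robot is not near it.
It also fails if it takes over 210 s, if anything falls off the work surface, if the arm or the gripper's body presses on something with over 40 N, if the wrist force passes 120 N, or if a joint passes its speed limit or range.

## Working session

There is one attempt and no reset: what is moved stays moved. The work goes in short steps, Python scripts to look and compute and a tool call to move; the robot and the scene stay as the last step left them, time stands still between calls to the robot, and variables do not carry over. Pictures are saved under pics/ and viewed, at most 14 in all, crops included, and the job is handed in when it is done.

Besides the shell and the picture viewer there is one more tool, called after ">>>" as name(argument=value, ...), one argument or row to a line, values as JSON. drive_tool: Moves the arm, as the interface text tells. Its arguments: {"type":"object","properties":{"targets":{"type":"array"}},"required":["targets"]}

```bash
ls; mkdir -p pics
python3 - <<'E'
from workcell import arm, eyes
import cv2,pickle
s=arm.observe(); print(s['t'],s['tool_pos'],s['orientation'],s['grip_width'])
for n in ('top','side'):
    i=eyes.get_image(n); cv2.imwrite(f'pics/{n}0.png',i['frame'][:,:,::-1]); pickle.dump(i,open(f'pics/{n}0.pkl','wb'))
    print(n,i['camera_matrix'],i['position'],i['orientation'])
E
```

```text
pics
0.0 [ 0.22350375 -0.50189589  0.23050101] [ 9.78160100e-01  2.07851058e-01 -6.16888249e-05 -8.67550084e-04] 0.08558041331309116
top [[529.32889033   0.         283.54866421]
 [  0.         529.32889033 205.69679975]
 [  0.           0.           1.        ]] [0.11666543 0.0652179  1.85318048] [ 0.70856275 -0.69831826  0.07161407 -0.0718461 ]
side [[502.81889128   0.         272.75797267]
 [  0.         502.81889128 209.34467805]
 [  0.           0.           1.        ]] [-0.20218517  1.01213846  0.83036449] [-0.25413436  0.82921622 -0.47391014  0.1523987 ]
```

View pics/top0.png

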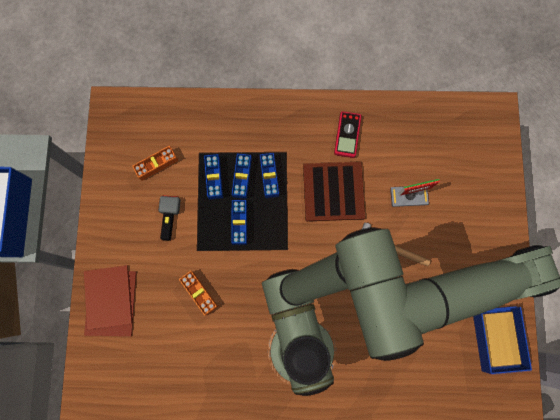

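View pics/side0.png

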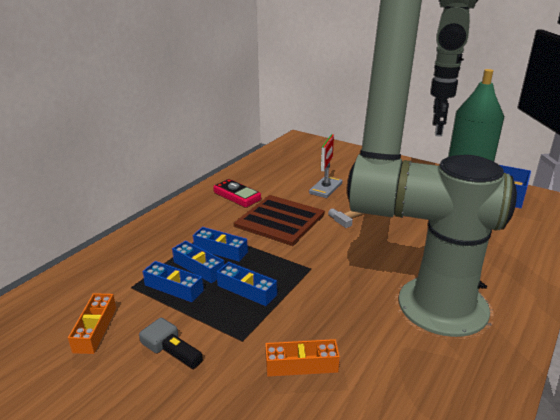

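The top view shows four blue carriers on the mat, at (212,175), (241,175), (268,174) and (238,221). The board is at (335,191) and the sign at (410,193). In the side view the red face is towards the robot. The orange look-alikes are off the mat.

```bash
cat > h.py <<'E'
import cv2,pickle,numpy as np
from scipy.spatial.transform import Rotation as R
def ray(i,uv):
    uv=np.atleast_2d(uv).astype(float); K=i['camera_matrix']
    d=np.c_[(uv-K[:2,2])/[K[0,0],K[1,1]],np.ones(len(uv))]
    return np.array(i['position']),R.from_quat(i['orientation']).apply(d)
def plane(i,uv,z):
    p,d=ray(i,uv); return (p+d*((z-p[2])/d[:,2:]))[:,:2]
def proj(i,P):
    c=R.from_quat(i['orientation']).inv().apply(np.atleast_2d(P)-i['position'])@i['camera_matrix'].T
    return c[:,:2]/c[:,2:]
def masks(f):
    h=cv2.cvtColor(f,cv2.COLOR_RGB2HSV); H,S,V=cv2.split(h)
    return dict(blue=(H>100)&(H<130)&(S>120)&(V>50),yel=(H>20)&(H<34)&(S>150)&(V>120),
      black=(V<45), red=((H<8)|(H>172))&(S>170)&(V>90), green=(H>40)&(H<85)&(S>130)&(V>60),
      brown=((H<9)|(H>172))&(S>100)&(V>40)&(V<130), grey=(S<60)&(V>90))
def blobs(m,amin,box=None):
    m=m.astype(np.uint8)
    if box: q=np.zeros_like(m); q[box[1]:box[3],box[0]:box[2]]=1; m=m*q
    c,_=cv2.findContours(m,cv2.RETR_EXTERNAL,cv2.CHAIN_APPROX_NONE)
    return [k[:,0] for k in c if cv2.contourArea(k)>=amin]
def rect(i,c,z):
    # metric min-area rectangle of a contour on plane z: centre, long, short, angle of long side
    (c0,(w,h),a)=cv2.minAreaRect((plane(i,c,z)*1000).astype(np.float32))
    if w<h: w,h,a=h,w,a+90
    return np.array(c0)/1000,w,h,(a+90)%180-90
E
python3 - <<'E'
from h import *
i=pickle.load(open('pics/top0.pkl','rb')); m=masks(i['frame'])
np.set_printoptions(precision=4,suppress=True)
print('base,tcp px',proj(i,[[0,0,0],[.2235,-.502,.2305]]))
box=(190,140,300,260)
cl=cv2.morphologyEx((m['blue']|m['yel']|0).astype(np.uint8),cv2.MORPH_CLOSE,np.ones((7,7)))
for c in blobs(cl,150,box): print('car',*rect(i,c,.046),c.mean(0))
for c in blobs(m['yel'],8,box): print('web',*rect(i,c,.041),len(c))
for c in blobs(m['black'],200,(300,150,372,226)): print('strip',*rect(i,c,.018))
for c in blobs(m['brown'],800,(295,150,372,226)): print('board',*rect(i,c,.018))
for c in blobs(m['black'],4000,(180,140,300,260)): print('mat',*rect(i,c,.003))
for c in blobs(m['grey'],100,(385,175,435,212)): print('foot',*rect(i,c,.016),c.min(0),c.max(0))
for k in('red','green'):
  for c in blobs(m[k],10,(390,170,455,212)): print(k,*rect(i,c,.18),c.min(0),c.max(0))
j=pickle.load(open('pics/side0.pkl','rb'))
a=cv2.resize(i['frame'][140:270,180:470],None,fx=2.7,fy=2.7,interpolation=cv2.INTER_CUBIC)
cv2.imwrite('pics/z1.png',a[:,:,::-1])
E
```

```text
base,tcp px [[301.6937 350.2563]
 [469.934  281.6664]]
car [0.5929 0.32  ] 161.3177947998047 54.845054626464844 7.073834419250488 [212.823  175.8053]
car [0.6005 0.1213] 160.1503448486328 53.31409454345703 8.199159622192383 [268.9727 174.5636]
car [0.5152 0.2225] 325.0657043457031 62.887054443359375 -1.6601409912109375 [239.8689 198.5   ]
web [0.4318 0.2242] 38.31991958618164 10.575336456298828 -89.16080099344254 26
web [0.5945 0.3212] 39.52544021606445 13.117098808288574 -83.2439661026001 27
web [0.602  0.1216] 35.401485443115234 10.971430778503418 -89.15468889474869 24
web [0.5982 0.2207] 37.35517120361328 13.399232864379883 82.4610595703125 26
strip [ 0.5522 -0.109 ] 175.67784118652344 33.89994430541992 2.936215400695801
strip [ 0.5507 -0.0547] 176.18511962890625 33.31838607788086 2.8248515129089355
strip [ 0.5559 -0.1627] 176.3062286376953 33.7157096862793 2.9921820163726807
board [ 0.5521 -0.1086] 210.9340362548828 210.05865478515625 2.8051958084106445
mat [0.5158 0.2169] 355.50994873046875 316.13189697265625 1.506160855293274
foot [ 0.5372 -0.3788] 130.07833862304688 65.63980865478516 -89.15866869688034 [391 187] [428 205]
red [ 0.5349 -0.3809] 117.06173706054688 10.412516593933105 -76.24011325836182 [405 181] [439 191]
```

View pics/z1.png

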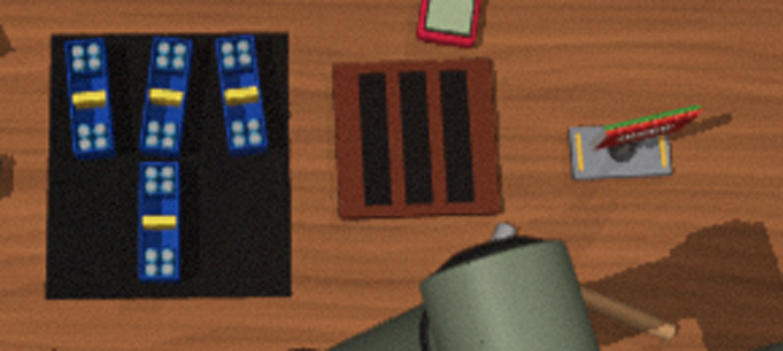

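The sign stands about 13° off zero, at (0.54,-0.379), with green away from the robot. I'll go above it and look again from there.

>>> drive_tool(
  targets=[
    [0.02,0.008,0.03,0,0,0.12,0.5],
    [0.032,0.012,0,0,0,0.12,0.5],
    [0.034,0.013,0,0,0,0.12,0.5],
    [0.034,0.013,0,0,0,0.12,0.5],
    [0.034,0.013,0,0,0,0.12,0.5],
    [0.034,0.013,0,0,0,0.12,0.5],
    [0.034,0.013,0,0,0,0.12,0.5],
    [0.034,0.013,0,0,0,0.12,0.5],
    [0.034,0.013,0,0,0,0.12,0.5],
    [0.026,0.012,0,0,0,0.12,0.5],
  ],
)

```text
t: 0.93
tool_pos: [0.5419, -0.378, 0.2605]
orientation: [0.687, 0.726, 0.0, -0.0]
wrist_force: [0.8, -0.9, -0.1]
grip_width: 0.0426
gripper_force: 0.0
```

>>> drive_tool(
  targets=[
    [0,0,0,0,0,0.1,0.5],
    [0,0,0,0,0,0.1,0.5],
    [0,0,0,0,0,0,0.5],
    [0,0,0,0,0,0,0.5],
  ],
)

```text
t: 1.27
tool_pos: [0.5395, -0.3792, 0.2607]
orientation: [0.615, 0.788, 0.0, -0.001]
wrist_force: [-0.9, 0.5, -0.4]
grip_width: 0.0423
gripper_force: 0.0
```

```bash
cat >> h.py <<'E'
def snap(tag,crops={}):
    from workcell import arm,eyes
    s=arm.observe(); r=R.from_quat(s['orientation']).as_matrix()
    print('t',round(s['t'],2),'tcp',np.round(s['tool_pos'],4),'yaw_y deg',round(np.degrees(np.arctan2(r[1,1],r[0,1])),2),'tilt',np.round(r[:,2],3),'j6',round(s['joint_positions'][5],2),'w',round(s['grip_width'],4))
    o={}
    for n in('top','side'):
        i=eyes.get_image(n); o[n]=i; pickle.dump(i,open(f'pics/{n}{tag}.pkl','wb'))
        if n in crops:
            x0,y0,x1,y1=crops[n]; k=min(800/(x1-x0),600/(y1-y0),4)
            cv2.imwrite(f'pics/{n}{tag}.png',cv2.resize(i['frame'][y0:y1,x0:x1],None,fx=k,fy=k,interpolation=cv2.INTER_CUBIC)[:,:,::-1])
    return o
E
python3 - <<'E'
from h import *
o=snap('1',dict(top=(370,160,450,220),side=(290,110,370,210)))
a=cv2.imread('pics/top1.png'); b=cv2.imread('pics/side1.png'); a=cv2.resize(a,(400,300)); b=cv2.resize(b,(320,400))
q=np.zeros((400,720,3),np.uint8); q[:300,:400]=a; q[:,400:]=b; cv2.imwrite('pics/z2.png',q)
j=o['side']; m=masks(j['frame'])
for k in('red','green','grey'):
  for c in blobs(m[k],20,(290,110,370,210)): print(k,c.min(0),c.max(0),len(c))
print(proj(j,[[.54,-.379,.18],[.54,-.379,.016]]),proj(o['top'],[[.54,-.379,.18],[.54,-.379,.016]]))
E
```

```text
t 1.27 tcp [ 0.5395 -0.3792  0.2607] yaw_y deg 14.08 tilt [-0.001  0.001 -1.   ] j6 0.6 w 0.0423
red [324 139] [333 167] 87
grey [359 180] [369 192] 36
grey [309 177] [340 197] 90
grey [321 148] [324 170] 49
grey [355 110] [369 172] 143
grey [290 110] [353 142] 210
[[327.57089167 140.31340778]
 [325.55401033 183.94453653]] [[421.26416779 184.04754426]
 [409.47032138 195.19321179]]
```

View pics/z2.png

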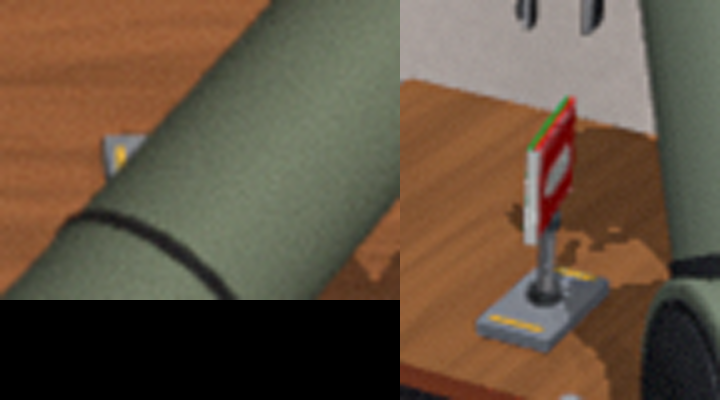

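The sign is free and centred under the gripper. In the side view the panel's top edge runs from px (322.5,148) to (333.7,134), and its midpoint matches the projected pivot top. Next I'll refine the panel angle.

Run:
```python
from h import *
np.set_printoptions(precision=4,suppress=True)
i=pickle.load(open('pics/top0.pkl','rb')); j=pickle.load(open('pics/side1.pkl','rb'))
p=plane(j,[[321.8,147.5],[333.5,134.2]],.18);d=p[0]-p[1];print('side top edge',p,np.hypot(*d),np.degrees(np.arctan2(d[1],d[0])))
# top view: rows of green strip and red in sign region
f=i['frame'][170:215,390:450].astype(int); h=cv2.cvtColor(i['frame'][170:215,390:450],cv2.COLOR_RGB2HSV)
g=(h[...,0]>35)&(h[...,0]<90)&(h[...,1]>80); ys,xs=np.nonzero(g); print(len(xs))
if len(xs)>5:
  k=np.polyfit(xs,ys,1); e=np.array([[x,np.polyval(k,x)] for x in(xs.min(),xs.max())])+[390,170]; p=plane(i,e,.18); d=p[0]-p[1]; print('green edge',e,p,np.hypot(*d),np.degrees(np.arctan2(d[1],d[0])))
m=masks(i['frame'])['grey']
# foot y edges & near edge
yb=cv2.boxPoints(cv2.minAreaRect(blobs(m,100,(385,175,435,212))[0].astype(np.float32))); print(plane(i,yb,.016))
```

```text
side top edge [[ 0.5263 -0.3161]
 [ 0.5494 -0.4376]] 0.12370661808462936 100.78963853394215
58
green edge [[404.     186.7586]
 [438.     179.0426]] [[ 0.5301 -0.3225]
 [ 0.5576 -0.4342]] 0.11509592602363594 103.8442200044824
[[ 0.569  -0.314 ]
 [ 0.571  -0.4462]
 [ 0.5053 -0.4435]
 [ 0.5034 -0.3123]]
```

>>> drive_tool(
  targets=[
    [0,0,-0.03,0,0,0,0.5],
    [0,0,-0.03,0,0,0,0.5],
    [0,0,-0.025,0,0,0,0.5],
    [0,0,-0.02,0,0,0,0.5],
    [0,0,0,0,0,0,0.3],
    [0,0,0,0,0,0,0.2],
    [0,0,0,0,0,0,0.05],
    [0,0,0,0,0,0,0.05],
    [0,0,0,0,0,0,0.05],
    [0,0,0,0,0,0,0.05],
  ],
)

```text
t: 2.2
tool_pos: [0.5413, -0.3794, 0.1574]
orientation: [0.614, 0.789, 0.001, 0.001]
wrist_force: [5.8, 0.6, -6.4]
grip_width: 0.0089
gripper_force: 60.3
```

Run:
```python
from h import *
snap('2')
```

```text
t 2.2 tcp [ 0.5413 -0.3794  0.1574] yaw_y deg 14.21 tilt [ 0.003  0.    -1.   ] j6 0.6 w 0.0089
```

>>> drive_tool(
  targets=[
    [0.002,0,0,0,0,0.06,0.05],
    [0,0,0,0,0,0.1,0.05],
    [0,0,0,0,0,0.1,0.05],
    [0,0,0,0,0,0.1,0.05],
    [0,0,0,0,0,0.1,0.05],
    [0,0,0,0,0,0.1,0.05],
    [0,0,0,0,0,0.1,0.05],
    [0,0,0,0,0,0.1,0.05],
    [0,0,0,0,0,0.1,0.05],
    [0,0,0,0,0,0.1,0.05],
  ],
)

```text
t: 3.13
tool_pos: [0.5416, -0.3793, 0.1574]
orientation: [0.178, 0.984, 0.0, 0.0]
wrist_force: [-0.8, 1.9, -4.8]
grip_width: 0.0093
gripper_force: 60.7
```

>>> drive_tool(
  targets=[
    [0,0,0,0,0,0.1,0.05],
    [0,0,0,0,0,0.1,0.05],
    [0,0,0,0,0,0.1,0.05],
    [0,0,0,0,0,0.1,0.05],
    [0,0,0,0,0,0.1,0.05],
    [0,0,0,0,0,0.1,0.05],
    [0,0,0,0,0,0.1,0.05],
    [0,0,0,0,0,0.1,0.05],
    [0,0,0,0,0,0.1,0.05],
    [0,0,0,0,0,0.1,0.05],
  ],
)

```text
t: 3.97
tool_pos: [0.5416, -0.379, 0.1574]
orientation: [-0.315, 0.949, 0.0, 0.0]
wrist_force: [-1.3, 2.8, -4.4]
grip_width: 0.0084
gripper_force: 60.7
```

>>> drive_tool(
  targets=[
    [0,0,0,0,0,0.1,0.05],
    [0,0,0,0,0,0.1,0.05],
    [0,0,0,0,0,0.1,0.05],
    [0,0,0,0,0,0.1,0.05],
    [0,0,0,0,0,0.1,0.05],
    [0,0,0,0,0,0.1,0.05],
    [0,0,0,0,0,0.1,0.05],
    [0,0,0,0,0,0.1,0.05],
    [0,0,0,0,0,0.1,0.05],
    [0,0,0,0,0,0.05,0.05],
  ],
)

```text
t: 4.8
tool_pos: [0.5414, -0.3789, 0.1574]
orientation: [0.714, -0.7, -0.0, -0.0]
wrist_force: [-1.0, 2.3, -3.8]
grip_width: 0.0088
gripper_force: 60.8
```

>>> drive_tool(
  targets=[
    [0,0,0,0,0,0,0.05],
    [0,0,0,0,0,0,0.05],
    [0,0,0,0,0,0,0.05],
  ],
)

```text
t: 5.05
tool_pos: [0.5414, -0.3789, 0.1573]
orientation: [0.712, -0.702, -0.0, -0.0]
wrist_force: [-3.5, 5.6, 0.1]
grip_width: 0.0088
gripper_force: 61.3
```

Run:
```python
from h import *
snap('3')
```

```text
t 5.05 tcp [ 0.5414 -0.3789  0.1573] yaw_y deg -179.13 tilt [-0.     0.001 -1.   ] j6 -2.31 w 0.0088
```

>>> drive_tool(
  targets=[
    [0,0,0,0,0,0,0.2],
    [0,0,0,0,0,0,0.4],
    [0,0,0,0,0,0,0.4],
    [0,0,0,0,0,0,0.4],
    [0,0,0.02,0,0,0,0.4],
    [0,0,0.03,0,0,0,0.4],
    [0,0,0.03,0,0,0,0.4],
    [0,0,0.03,0,0,0,0.4],
    [0,0.02,0.01,0,0,0,0.4],
    [0,0.03,0,0,0,0,0.4],
  ],
)

```text
t: 5.98
tool_pos: [0.5432, -0.3329, 0.2804]
orientation: [0.711, -0.703, 0.004, -0.0]
wrist_force: [0.5, -0.3, -0.2]
grip_width: 0.0339
gripper_force: 0.0
```

>>> drive_tool(
  targets=[
    [0,0.035,0,0,0,0,0.31],
    [0,0.035,0,0,0,0,0.31],
    [0,0.035,0,0,0,0,0.31],
    [0,0.035,0,0,0,0,0.31],
    [0,0.035,0,0,0,0,0.31],
    [0,0.035,0,0,0,0,0.31],
    [0,0.02,0,0,0,0,0.31],
    [0,0,0,0,0,0,0.31],
    [0,0,0,0,0,0,0.31],
  ],
)

```text
t: 6.73
tool_pos: [0.5421, -0.0988, 0.2769]
orientation: [0.714, -0.701, 0.001, -0.0]
wrist_force: [0.1, -0.3, 0.1]
grip_width: 0.0267
gripper_force: 0.0
```

```bash
cat >> h.py <<'E'
def cars(i,box=(185,130,300,260)):
    m=masks(i['frame'])
    Y=[(c.mean(0),rect(i,c,.041)) for c in blobs(m['yel'],8,box)]
    b=blobs(m['blue'],40,box)
    for y,r in Y:
        pts=[k for k in b if np.hypot(*(k.mean(0)-y))<22]
        if not pts: continue
        q=rect(i,np.vstack(pts),.046); print('web',np.round(r[0],4),'rect',np.round(q[0],4),'%.0f x %.0f ang %.1f'%q[1:])
def sign(i,z=.18):
    m=masks(i['frame'])
    for k in('red','green'):
        for c in blobs(m[k],10,(390,165,455,212)): print(k,*rect(i,c,z),len(c))
E
python3 - <<'E'
from h import *
o=snap('4',dict(top=(185,140,455,260),side=(290,110,370,210))); cars(o['top']); sign(o['top'])
b=cv2.resize(cv2.imread('pics/side4.png'),(240,300)); a=cv2.imread('pics/top4.png'); q=np.zeros((600,800,3),np.uint8); q[:a.shape[0],:a.shape[1]]=a; q[300:,:240]=b if a.shape[0]<=300 else b; cv2.imwrite('pics/z4.png',np.vstack([a[:,:800],np.hstack([b,np.zeros((300,a.shape[1]-240,3),np.uint8)])])[:600])
E
```

```text
t 6.73 tcp [ 0.5421 -0.0988  0.2769] yaw_y deg -178.95 tilt [ 0.001 -0.001 -1.   ] j6 -1.9 w 0.0267
web [0.4318 0.2242] rect [0.437  0.2241] 141 x 52 ang 1.6
web [0.5945 0.3212] rect [0.5931 0.32  ] 160 x 55 ang 7.1
web [0.602  0.1234] rect [0.6007 0.1214] 161 x 53 ang 8.2
web [0.5982 0.2207] rect [0.597  0.2199] 161 x 55 ang -5.4
red [ 0.54520514 -0.37987982] 120.5512924194336 3.3567042350769043 -89.15581744909286 74
green [ 0.530367   -0.39593835] 81.5589599609375 13.379207611083984 -89.15606212615967 52
```

View pics/z4.png

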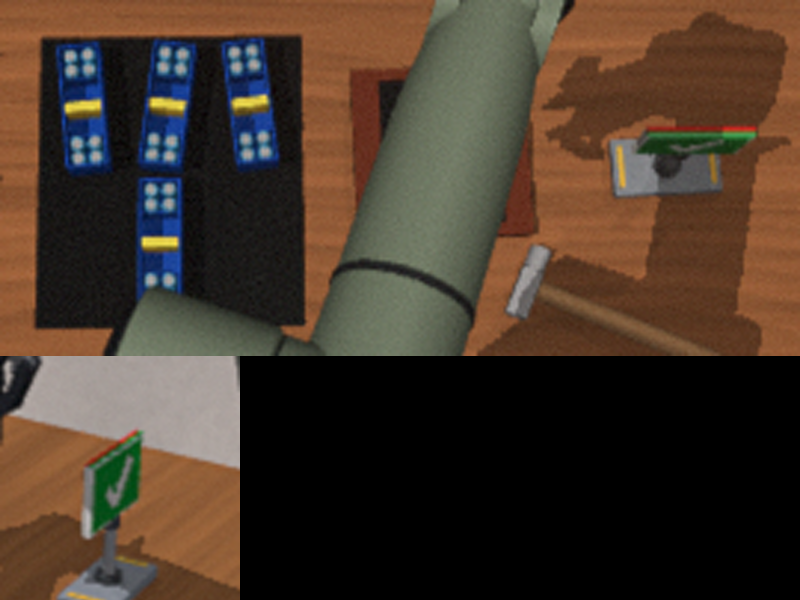

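Red now faces the aisle, parallel to the foot: its edge is at px ~(408..440,185) and the green side faces the robot. All four carriers are unmoved. I'll take the near one first.

>>> drive_tool(
  targets=[
    [-0.011,0.032,0,0,0,0,0.31],
    [-0.011,0.032,0,0,0,0,0.31],
    [-0.011,0.032,0,0,0,0,0.31],
    [-0.011,0.032,0,0,0,0,0.31],
    [-0.011,0.033,-0.02,0,0,0,0.31],
    [-0.011,0.033,-0.02,0,0,0,0.31],
    [-0.011,0.033,-0.03,0,0,0,0.31],
    [-0.011,0.033,-0.03,0,0,0,0.31],
    [-0.011,0.033,-0.03,0,0,0,0.31],
    [-0.011,0.03,-0.02,0,0,0,0.31],
  ],
)

```text
t: 7.67
tool_pos: [0.4346, 0.2142, 0.1328]
orientation: [0.712, -0.702, 0.0, 0.0]
wrist_force: [1.1, -0.2, 0.0]
grip_width: 0.0265
gripper_force: 0.0
```

>>> drive_tool(
  targets=[
    [0,0,-0.03,0,0,0,0.31],
    [0,0,-0.02,0,0,0,0.31],
    [0,0,0,0,0,0,0.31],
    [0,0,0,0,0,0,0.31],
  ],
)

```text
t: 8.0
tool_pos: [0.4347, 0.2133, 0.084]
orientation: [0.712, -0.702, -0.0, 0.001]
wrist_force: [0.7, 1.1, 0.1]
grip_width: 0.0262
gripper_force: 0.0
```

Run:
```python
from h import *
o=snap('5',dict(side=(200,200,320,320)))
```

```text
t 8.0 tcp [0.4347 0.2133 0.084 ] yaw_y deg -179.16 tilt [-0.002 -0.001 -1.   ] j6 -1.28 w 0.0262
```

View pics/side5.png

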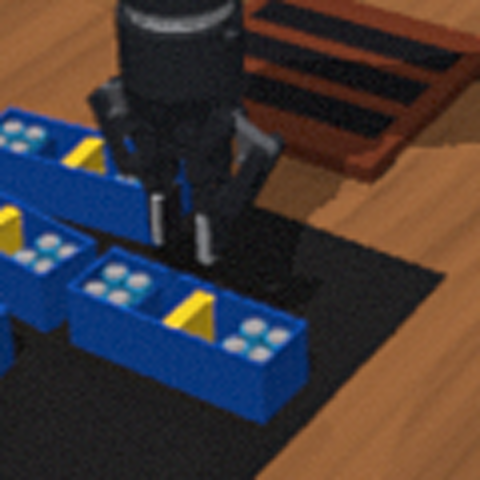

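The fingers, at crop (155-210,190-260), stand behind the web at (192,312), as the measured y says: about 11 mm short. I'll correct that, descend and grip.

>>> drive_tool(
  targets=[
    [-0.003,0.011,0,0,0,0,0.31],
    [0,0,-0.02,0,0,0,0.31],
    [0,0,-0.02,0,0,0,0.31],
    [0,0,-0.015,0,0,0,0.31],
    [0,0,-0.012,0,0,0,0.31],
    [0,0,0,0,0,0,0.31],
    [0,0,0,0,0,0,0.31],
  ],
)

```text
t: 8.68
tool_pos: [0.4322, 0.2257, 0.0183]
orientation: [0.713, -0.701, 0.0, -0.0]
wrist_force: [-0.5, -0.1, 0.0]
grip_width: 0.0264
gripper_force: 0.0
```

>>> drive_tool(
  targets=[
    [0,0,0,0,0,0,0.2],
    [0,0,0,0,0,0,0.1],
    [0,0,0,0,0,0,0.05],
    [0,0,0,0,0,0,0.05],
    [0,0,0,0,0,0,0.05],
    [0,0,0,0,0,0,0.05],
  ],
)

```text
t: 9.18
tool_pos: [0.4332, 0.2259, 0.0192]
orientation: [0.713, -0.701, 0.001, -0.001]
wrist_force: [-0.2, 0.2, 7.2]
grip_width: 0.0112
gripper_force: 59.8
```

Run:
```python
from h import *
o=snap('6')
```

```text
t 9.18 tcp [0.4332 0.2259 0.0192] yaw_y deg -179.07 tilt [ 0.003  0.001 -1.   ] j6 -1.26 w 0.0112
```

>>> drive_tool(
  targets=[
    [0,0,0.01,0,0,0,0.05],
    [0,0,0.02,0,0,0,0.05],
    [0,0,0.02,0,0,0,0.05],
    [0,0,0.025,0,0,0,0.05],
    [0,0,0.02,0,0,0,0.05],
    [0,0,0.01,0,0,0.01,0.05],
    [0.004,-0.012,0,0,0,0.01,0.05],
    [0.007,-0.022,0,0,0,0.013,0.05],
    [0.0075,-0.024,0,0,0,0,0.05],
    [0.0075,-0.024,0,0,0,0,0.05],
  ],
)

```text
t: 10.12
tool_pos: [0.4571, 0.1426, 0.1226]
orientation: [0.725, -0.689, -0.0, 0.0]
wrist_force: [1.7, -0.0, -4.5]
grip_width: 0.0109
gripper_force: 58.9
```

>>> drive_tool(
  targets=[
    [0.0075,-0.024,0,0,0,0,0.05],
    [0.0075,-0.024,0,0,0,0,0.05],
    [0.0075,-0.024,0,0,0,0,0.05],
    [0.0075,-0.024,0,0,0,0,0.05],
    [0.0075,-0.024,0,0,0,0,0.05],
    [0.0075,-0.024,0,0,0,0,0.05],
    [0.0075,-0.024,0,0,0,0,0.05],
    [0.0075,-0.024,0,0,0,0,0.05],
    [0.0075,-0.024,0,0,0,0,0.05],
    [0.0075,-0.024,0,0,0,0,0.05],
  ],
)

```text
t: 10.95
tool_pos: [0.5321, -0.0977, 0.1222]
orientation: [0.724, -0.689, -0.001, 0.0]
wrist_force: [0.9, -0.1, -4.3]
grip_width: 0.0108
gripper_force: 58.9
```

>>> drive_tool(
  targets=[
    [0.0075,-0.024,0,0,0,0,0.05],
    [0.006,-0.022,0,0,0,0,0.05],
    [0.005,-0.02,0,0,0,0,0.05],
    [0,0,0,0,0,0,0.05],
    [0,0,0,0,0,0,0.05],
    [0,0,0,0,0,0,0.05],
  ],
)

```text
t: 11.45
tool_pos: [0.5502, -0.162, 0.122]
orientation: [0.724, -0.689, -0.001, 0.0]
wrist_force: [0.1, 0.0, -4.4]
grip_width: 0.0109
gripper_force: 58.9
```

Run:
```python
from h import *
o=snap('7',dict(side=(200,120,360,270)))
```

```text
t 11.45 tcp [ 0.5502 -0.162   0.122 ] yaw_y deg -177.16 tilt [-0.002  0.001 -1.   ] j6 -2.04 w 0.0109
```

View pics/side7.png

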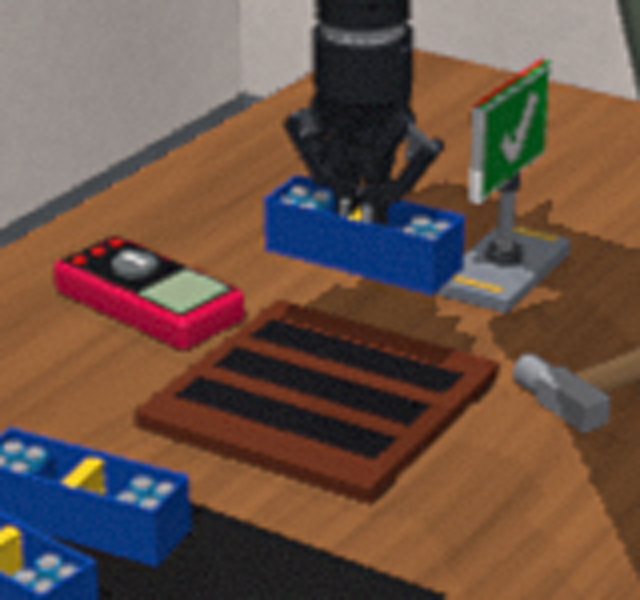

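The carrier is held level over the far strip, with a little way to go. Lowering.

>>> drive_tool(
  targets=[
    [0.005,0.001,0,0,0,0,0.05],
    [0,0,-0.025,0,0,0,0.05],
    [0,0,-0.025,0,0,0,0.05],
    [0,0,-0.02,0,0,0,0.05],
    [0,0,-0.01,0,0,0,0.05],
    [0,0,-0.005,0,0,0,0.05],
    [0,0,0,0,0,0,0.05],
    [0,0,0,0,0,0,0.05],
  ],
)

```text
t: 12.22
tool_pos: [0.557, -0.1617, 0.0384]
orientation: [0.724, -0.689, 0.001, -0.0]
wrist_force: [-0.8, -0.5, -4.3]
grip_width: 0.0108
gripper_force: 58.8
```

Run:
```python
from h import *
from workcell import arm
print(arm.observe()['wrist_force'])
o=snap('8',dict(side=(220,150,360,250)))
```

```text
[-0.77679296 -0.52950591 -4.27979599]
t 12.22 tcp [ 0.557  -0.1617  0.0384] yaw_y deg -177.15 tilt [ 0.001 -0.    -1.   ] j6 -2.03 w 0.0108
```

View pics/side8.png

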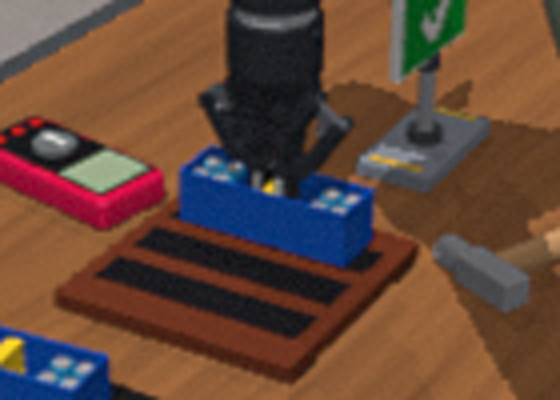

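>>> drive_tool(
  targets=[
    [-0.001,0.001,-0.002,0,0,0,0.05],
    [0,0,-0.001,0,0,0,0.05],
    [0,0,-0.001,0,0,0,0.05],
    [0,0,0,0,0,0,0.05],
    [0,0,0,0,0,0,0.05],
  ],
)

```text
t: 12.73
tool_pos: [0.5554, -0.1608, 0.0342]
orientation: [0.724, -0.689, 0.0, -0.0]
wrist_force: [-1.3, 0.4, 3.0]
grip_width: 0.0109
gripper_force: 59.8
```

Run:
```python
from h import *
np.set_printoptions(precision=4,suppress=True)
o=snap('9'); i=o['side']
m=masks(i['frame'])['blue']
for c in blobs(m,100,(240,170,330,235)):
    h=cv2.approxPolyDP(cv2.convexHull(c),2,True)[:,0]; print(h.tolist())
    for p in h: print(p,plane(i,p,.019),plane(i,p,.065))
```

```text
t 12.73 tcp [ 0.5554 -0.1608  0.0342] yaw_y deg -177.17 tilt [ 0.001 -0.    -1.   ] j6 -2.03 w 0.0109
[[313, 199], [312, 212], [306, 217], [265, 205], [266, 193], [273, 188]]
[313 199] [[ 0.519  -0.2567]] [[ 0.4781 -0.1848]]
[312 212] [[ 0.4786 -0.1821]] [[ 0.44   -0.1144]]
[306 217] [[ 0.4786 -0.1455]] [[ 0.44   -0.0798]]
[265 205] [[ 0.6288 -0.1368]] [[ 0.5817 -0.0717]]
[266 193] [[ 0.6732 -0.2055]] [[ 0.6236 -0.1365]]
[273 188] [[ 0.6738 -0.2484]] [[ 0.6241 -0.1769]]
```

>>> drive_tool(
  targets=[
    [0,0,0,0,0,0,0.15],
    [0,0,0,0,0,0,0.31],
    [0,0,0,0,0,0,0.31],
    [0,0,0,0,0,0,0.31],
    [0,0,0.015,0,0,0,0.31],
    [0,0,0.025,0,0,0,0.31],
    [0,0,0.03,0,0,0,0.31],
    [0,0,0.03,0,0,0,0.31],
    [0.003,0.02,0,0,0,0.02,0.31],
    [0.004,0.025,0,0,0,0.02,0.31],
  ],
)

```text
t: 13.67
tool_pos: [0.5642, -0.1174, 0.1362]
orientation: [0.737, -0.676, 0.003, -0.001]
wrist_force: [0.3, 0.6, -0.8]
grip_width: 0.0263
gripper_force: 0.0
```

>>> drive_tool(
  targets=[
    [0.004,0.025,0,0,0,0.02,0.31],
    [0.004,0.025,0,0,0,0.01,0.31],
    [0.004,0.025,0,0,0,0,0.31],
    [0.004,0.025,0,0,0,0,0.31],
    [0.004,0.025,0,0,0,0,0.31],
    [0.004,0.025,0,0,0,0,0.31],
    [0,0,0,0,0,0,0.31],
    [0,0,0,0,0,0,0.31],
  ],
)

```text
t: 14.33
tool_pos: [0.5863, 0.0355, 0.1335]
orientation: [0.749, -0.663, 0.0, 0.0]
wrist_force: [-0.5, -0.6, -0.4]
grip_width: 0.0264
gripper_force: 0.0
```

```bash
cat >> h.py <<'E'
def cars2(i,box,zu=.003):
    # per web: web centre at its height, axis from web and from the light cell groups at both ends
    f=i['frame']; m=masks(f); h=cv2.cvtColor(f,cv2.COLOR_RGB2HSV)
    cell=(h[...,2]>120)&(h[...,1]<140)
    for c in blobs(m['yel'],6,box):
        r=rect(i,c,zu+.041); ys,xs=np.nonzero(cell); q=plane(i,np.c_[xs,ys],zu+.041)-r[0]
        n=np.radians(r[3]+90); u=np.array([np.cos(n),np.sin(n)])
        for _ in range(4):
            s=q@u; t=q@[-u[1],u[0]]; A=q[(abs(t)<24)&(s>36)&(s<74)]; B=q[(abs(t)<24)&(s<-36)&(s>-74)]
            if min(len(A),len(B))<8: break
            u=A.mean(0)-B.mean(0); u/=np.hypot(*u)
        if u[0]<0:u=-u
        ok=min(len(A),len(B))>=8
        print('web',np.round(r[0],4),'%.0fx%.0f'%r[1:3],'cells mid',np.round(r[0]+(A.mean(0)+B.mean(0))/2,4) if ok else None,'ang %.1f'%np.degrees(np.arctan2(u[1],u[0])),'n',len(A),len(B))
E
python3 - <<'E'
from h import *
o=snap('10'); cars2(o['top'],(185,130,375,260))
print('initial'); cars2(pickle.load(open('pics/top0.pkl','rb')),(185,130,300,260))
E
```

```text
t 14.33 tcp [0.5863 0.0355 0.1335] yaw_y deg -173.01 tilt [ 0. -0. -1.] j6 -1.76 w 0.0264
web [ 0.5546 -0.1658] 39x11 cells mid None ang 0.8 n 0 0
web [0.5936 0.3208] 40x13 cells mid None ang 7.4 n 0 0
web [0.6012 0.1251] 28x11 cells mid None ang 0.8 n 0 0
web [0.5974 0.2205] 37x13 cells mid None ang -7.5 n 0 0
initial
web [0.4312 0.2239] 38x11 cells mid None ang 0.8 n 0 0
web [0.5937 0.3208] 39x13 cells mid None ang 6.8 n 0 0
web [0.6012 0.1216] 35x11 cells mid None ang 0.8 n 0 0
web [0.5974 0.2205] 37x13 cells mid None ang -7.5 n 0 0
```

>>> drive_tool(
  targets=[
    [0.003,0.017,0,0,0,0,0.31],
    [0.004,0.02,0,0,0,0,0.31],
    [0.004,0.02,0,0,0,0,0.31],
    [0.004,0.02,0,0,0,0,0.31],
    [0.002,0.01,0,0,0,0,0.31],
    [0,0,-0.02,0,0,0,0.31],
    [0,0,-0.02,0,0,0,0.31],
    [0,0,-0.01,0,0,0,0.31],
    [0,0,0,0,0,0,0.31],
    [0,0,0,0,0,0,0.31],
  ],
)

```text
t: 15.27
tool_pos: [0.6028, 0.1204, 0.0833]
orientation: [0.748, -0.664, -0.0, 0.001]
wrist_force: [-0.4, 0.2, 0.1]
grip_width: 0.0263
gripper_force: 0.0
```

Run:
```python
from h import *
o=snap('11',dict(side=(180,200,280,275)))
i=o['side'];m=masks(i['frame'])
for c in blobs(m['yel'],6,(150,200,280,300)): print(c.mean(0),plane(i,c.mean(0),.035), c.min(0),c.max(0))
h=i['frame'][355//4:,:1]
```

```text
t 15.27 tcp [0.6028 0.1204 0.0833] yaw_y deg -173.23 tilt [-0.002 -0.    -1.   ] j6 -1.61 w 0.0263
[174.71875 276.3125 ] [[0.59371173 0.31352006]] [168 271] [179 281]
[199.74193548 257.        ] [[0.59671525 0.21422445]] [193 252] [204 262]
[221.45833333 238.66666667] [[0.60476479 0.11236932]] [216 235] [225 242]
```

>>> drive_tool(
  targets=[
    [0,0.001,-0.02,0,0,0,0.31],
    [0,0,-0.02,0,0,0,0.31],
    [0,0,-0.015,0,0,0,0.31],
    [0,0,-0.0075,0,0,0,0.31],
    [0,0,0,0,0,0,0.31],
    [0,0,0,0,0,0,0.2],
    [0,0,0,0,0,0,0.05],
    [0,0,0,0,0,0,0.05],
    [0,0,0,0,0,0,0.05],
    [0,0,0,0,0,0,0.05],
  ],
)

```text
t: 16.2
tool_pos: [0.6044, 0.1224, 0.0225]
orientation: [0.748, -0.664, 0.001, -0.001]
wrist_force: [-0.4, -0.2, 5.2]
grip_width: 0.0109
gripper_force: 60.6
```

Run:
```python
from h import *
o=snap('12')
```

```text
t 16.2 tcp [0.6044 0.1224 0.0225] yaw_y deg -173.16 tilt [ 0.002  0.    -1.   ] j6 -1.61 w 0.0109
```

>>> drive_tool(
  targets=[
    [0,0,0.01,0,0,0,0.05],
    [0,0,0.02,0,0,0,0.05],
    [0,0,0.03,0,0,0,0.05],
    [0,0,0.025,0,0,0,0.05],
    [0,0,0.015,0,0,0,0.05],
    [-0.002,-0.011,0,0,0,-0.01,0.05],
    [-0.005,-0.02,0,0,0,-0.01,0.05],
    [-0.005,-0.025,0,0,0,-0.01,0.05],
    [-0.005,-0.025,0,0,0,-0.01,0.05],
    [-0.005,-0.025,0,0,0,-0.01,0.05],
  ],
)

```text
t: 17.13
tool_pos: [0.5791, 0.015, 0.1196]
orientation: [0.731, -0.682, -0.001, 0.001]
wrist_force: [1.1, 0.3, -3.9]
grip_width: 0.0105
gripper_force: 59.5
```

>>> drive_tool(
  targets=[
    [-0.005,-0.025,0,0,0,-0.01,0.05],
    [-0.005,-0.025,0,0,0,-0.01,0.05],
    [-0.005,-0.025,0,0,0,0,0.05],
    [-0.005,-0.02,0,0,0,0,0.05],
    [-0.005,-0.02,0,0,0,0,0.05],
    [-0.005,-0.01,0,0,0,0,0.05],
    [0,0,0,0,0,0,0.05],
    [0,0,0,0,0,0,0.05],
    [0,0,0,0,0,0,0.05],
  ],
)

```text
t: 17.88
tool_pos: [0.5508, -0.1079, 0.1207]
orientation: [0.724, -0.689, -0.001, -0.0]
wrist_force: [-0.3, -0.3, -3.7]
grip_width: 0.0111
gripper_force: 59.4
```

Run:
```python
from h import *
o=snap('13')
```

```text
t 17.88 tcp [ 0.5508 -0.1079  0.1207] yaw_y deg -177.15 tilt [-0.001  0.001 -1.   ] j6 -1.95 w 0.0111
```

>>> drive_tool(
  targets=[
    [0.0015,-0.0005,0,0,0,0,0.05],
    [0,0,-0.025,0,0,0,0.05],
    [0,0,-0.025,0,0,0,0.05],
    [0,0,-0.018,0,0,0,0.05],
    [0,0,-0.008,0,0,0,0.05],
    [0,0,-0.003,0,0,0,0.05],
    [0,0,0,0,0,0,0.05],
    [0,0,0,0,0,0,0.05],
  ],
)

```text
t: 18.65
tool_pos: [0.5537, -0.1092, 0.0431]
orientation: [0.725, -0.689, 0.001, -0.0]
wrist_force: [0.4, 0.5, -4.0]
grip_width: 0.0108
gripper_force: 59.3
```

>>> drive_tool(
  targets=[
    [-0.001,0.0005,-0.003,0,0,0,0.05],
    [0,0,-0.002,0,0,0,0.05],
    [0,0,-0.001,0,0,0,0.05],
    [0,0,0,0,0,0,0.05],
    [0,0,0,0,0,0,0.05],
  ],
)

```text
t: 19.07
tool_pos: [0.5523, -0.1089, 0.0375]
orientation: [0.724, -0.689, 0.001, -0.0]
wrist_force: [-2.0, -0.1, 6.6]
grip_width: 0.0107
gripper_force: 60.6
```

>>> drive_tool(
  targets=[
    [0,0,0,0,0,0,0.15],
    [0,0,0,0,0,0,0.31],
    [0,0,0,0,0,0,0.31],
    [0,0,0,0,0,0,0.31],
    [0,0,0.015,0,0,0,0.31],
    [0,0,0.025,0,0,0,0.31],
    [0,0,0.03,0,0,0,0.31],
    [0,0,0.03,0,0,0,0.31],
    [0.004,0.02,0,0,0,-0.02,0.31],
    [0.004,0.025,0,0,0,-0.02,0.31],
  ],
)

```text
t: 19.9
tool_pos: [0.5619, -0.0651, 0.1387]
orientation: [0.709, -0.705, 0.002, -0.001]
wrist_force: [-0.5, -0.5, -1.5]
grip_width: 0.027
gripper_force: 0.0
```

>>> drive_tool(
  targets=[
    [0.004,0.025,0,0,0,-0.02,0.31],
    [0.004,0.025,0,0,0,-0.02,0.31],
    [0.004,0.025,0,0,0,-0.02,0.31],
    [0.004,0.025,0,0,0,-0.02,0.31],
    [0.004,0.025,0,0,0,-0.02,0.31],
    [0,0,0,0,0,-0.02,0.31],
    [0,0,0,0,0,0,0.31],
  ],
)

```text
t: 20.48
tool_pos: [0.5797, 0.0624, 0.136]
orientation: [-0.668, 0.744, -0.0, -0.0]
wrist_force: [0.0, 0.3, -0.4]
grip_width: 0.0264
gripper_force: 0.0
```

Run:
```python
from h import *
o=snap('14',dict(top=(185,130,385,260))); i=o['top']; cars2(i,(185,130,300,260)); print('placed'); cars2(i,(300,130,385,260),.018)
m=masks(i['frame'])['blue']|masks(i['frame'])['yel']
for c in blobs(m,150,(300,130,385,260)): print('rim',*rect(i,c,.064))
```

```text
t 20.48 tcp [0.5797 0.0624 0.136 ] yaw_y deg 173.78 tilt [-0. -0. -1.] j6 -1.48 w 0.0264
web [0.5937 0.3208] 39x13 cells mid None ang 6.8 n 0 0
web [0.5974 0.2205] 37x13 cells mid None ang -7.5 n 0 0
placed
web [ 0.551  -0.1639] 39x11 cells mid None ang 0.8 n 0 0
web [ 0.5502 -0.1082] 38x11 cells mid None ang 0.8 n 0 0
rim [ 0.54877203 -0.13413742] 157.3876953125 105.93790435791016 2.9305295944213867
```

View pics/top14.png

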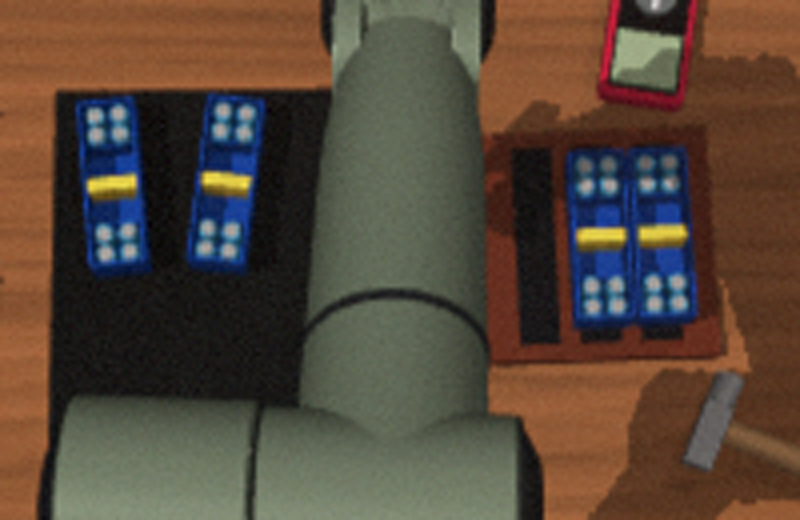

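Two carriers sit squarely side by side on strips 1 and 2, their webs at crop (600,237) and (662,236). The other two on the mat haven't moved. Next is the middle one.

>>> drive_tool(
  targets=[
    [0.003,0.02,0,0,0,0,0.31],
    [0.003,0.025,0,0,0,0,0.31],
    [0.003,0.025,0,0,0,0,0.31],
    [0.003,0.025,0,0,0,0,0.31],
    [0.003,0.025,0,0,0,0,0.31],
    [0.002,0.02,0,0,0,0,0.31],
    [0.002,0.018,-0.01,0,0,0,0.31],
    [0,0,-0.02,0,0,0,0.31],
    [0,0,-0.025,0,0,0,0.31],
    [0,0,0,0,0,0,0.31],
  ],
)

```text
t: 21.42
tool_pos: [0.5957, 0.2175, 0.0766]
orientation: [-0.667, 0.745, 0.002, -0.003]
wrist_force: [-0.7, -0.7, -1.0]
grip_width: 0.0263
gripper_force: 0.0
```

>>> drive_tool(
  targets=[
    [0,0,0,0,0,0,0.31],
  ],
)

```text
t: 21.5
tool_pos: [0.5975, 0.2178, 0.0799]
orientation: [-0.666, 0.746, 0.001, -0.002]
wrist_force: [-0.2, 0.3, 0.8]
grip_width: 0.0266
gripper_force: 0.0
```

>>> drive_tool(
  targets=[
    [0.001,0.002,-0.015,0,0,0,0.31],
    [0,0,-0.02,0,0,0,0.31],
    [0,0,-0.016,0,0,0,0.31],
    [0,0,-0.0075,0,0,0,0.31],
    [0,0,0,0,0,0,0.31],
    [0,0,0,0,0,0,0.2],
    [0,0,0,0,0,0,0.05],
    [0,0,0,0,0,0,0.05],
    [0,0,0,0,0,0,0.05],
    [0,0,0,0,0,0,0.05],
  ],
)

```text
t: 22.33
tool_pos: [0.6011, 0.2213, 0.0243]
orientation: [-0.667, 0.745, -0.001, 0.001]
wrist_force: [0.4, -2.3, 6.2]
grip_width: 0.0105
gripper_force: 60.9
```

Run:
```python
from h import *
o=snap('15')
```

```text
t 22.33 tcp [0.6011 0.2213 0.0243] yaw_y deg 173.65 tilt [ 0.003  0.    -1.   ] j6 -1.22 w 0.0105
```

>>> drive_tool(
  targets=[
    [0,0,0.01,0,0,0,0.05],
    [0,0,0.02,0,0,0,0.05],
    [0,0,0.03,0,0,0,0.05],
    [0,0,0.025,0,0,0,0.05],
    [0,0,0.015,0,0,0,0.05],
    [-0.002,-0.01,0,0,0,0.02,0.05],
    [-0.004,-0.02,0,0,0,0.02,0.05],
    [-0.0045,-0.024,0,0,0,0.02,0.05],
    [-0.0045,-0.024,0,0,0,0.02,0.05],
    [-0.0045,-0.024,0,0,0,0.02,0.05],
  ],
)

```text
t: 23.27
tool_pos: [0.5792, 0.1188, 0.1228]
orientation: [-0.704, 0.71, 0.0, -0.0]
wrist_force: [0.0, 0.1, -2.8]
grip_width: 0.0104
gripper_force: 59.5
```

>>> drive_tool(
  targets=[
    [-0.0045,-0.024,0,0,0,0.02,0.05],
    [-0.0045,-0.024,0,0,0,0.02,0.05],
    [-0.0045,-0.024,0,0,0,0.02,0.05],
    [-0.0045,-0.024,0,0,0,0,0.05],
    [-0.0045,-0.024,0,0,0,0,0.05],
    [-0.0045,-0.024,0,0,0,0,0.05],
    [-0.004,-0.02,0,0,0,0,0.05],
    [-0.002,-0.01,0,0,0,0,0.05],
    [0,0,0,0,0,0,0.05],
    [0,0,0,0,0,0,0.05],
  ],
)

```text
t: 24.1
tool_pos: [0.5471, -0.0544, 0.1227]
orientation: [0.724, -0.69, -0.0, -0.0]
wrist_force: [-0.3, 0.3, -2.8]
grip_width: 0.0108
gripper_force: 59.6
```

>>> drive_tool(
  targets=[
    [0,0,0,0,0,0,0.05],
  ],
)

```text
t: 24.18
tool_pos: [0.5473, -0.0537, 0.1227]
orientation: [0.725, -0.689, -0.0, -0.0]
wrist_force: [-0.3, 0.1, -3.1]
grip_width: 0.0107
gripper_force: 59.6
```

Run:
```python
from h import *
o=snap('16',dict(side=(200,150,340,250)))
```

```text
t 24.18 tcp [ 0.5473 -0.0537  0.1227] yaw_y deg -177.12 tilt [-0.     0.001 -1.   ] j6 -1.85 w 0.0107
```

View pics/side16.png

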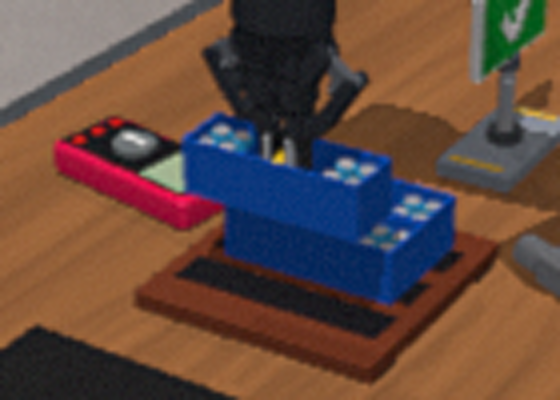

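The third carrier is level above the free strip. Lowering.

>>> drive_tool(
  targets=[
    [0.0015,-0.0005,0,0,0,0,0.05],
    [0,0,-0.025,0,0,0,0.05],
    [0,0,-0.025,0,0,0,0.05],
    [0,0,-0.018,0,0,0,0.05],
    [0,0,-0.008,0,0,0,0.05],
    [0,0,-0.003,0,0,0,0.05],
    [0,0,0,0,0,0,0.05],
    [0,0,0,0,0,0,0.05],
  ],
)

```text
t: 24.95
tool_pos: [0.5496, -0.0551, 0.0445]
orientation: [0.725, -0.689, 0.001, -0.0]
wrist_force: [-0.4, 0.1, -2.9]
grip_width: 0.011
gripper_force: 59.5
```

>>> drive_tool(
  targets=[
    [0,0.001,-0.003,0,0,0,0.05],
    [0,0,-0.0015,0,0,0,0.05],
    [0,0,-0.001,0,0,0,0.05],
    [0,0,0,0,0,0,0.05],
    [0,0,0,0,0,0,0.05],
  ],
)

```text
t: 25.37
tool_pos: [0.5494, -0.0542, 0.0393]
orientation: [0.724, -0.689, 0.001, -0.001]
wrist_force: [-1.2, 0.3, 6.3]
grip_width: 0.0106
gripper_force: 60.7
```

>>> drive_tool(
  targets=[
    [0,0,0,0,0,0,0.15],
    [0,0,0,0,0,0,0.31],
    [0,0,0,0,0,0,0.31],
    [0,0,0,0,0,0,0.31],
    [0,0,0.015,0,0,0,0.31],
    [0,0,0.025,0,0,0,0.31],
    [0,0,0.03,0,0,0,0.31],
    [0,0,0.03,0,0,0,0.31],
    [0.003,0.02,0,0,0,0.01,0.31],
    [0.003,0.025,0,0,0,0.01,0.31],
  ],
)

```text
t: 26.2
tool_pos: [0.5568, -0.0104, 0.1406]
orientation: [0.73, -0.683, 0.002, -0.001]
wrist_force: [0.5, -0.6, -0.3]
grip_width: 0.0264
gripper_force: 0.0
```

>>> drive_tool(
  targets=[
    [0.003,0.025,0,0,0,0.01,0.31],
    [0.003,0.025,0,0,0,0.01,0.31],
    [0.003,0.025,0,0,0,0.01,0.31],
    [0.003,0.025,0,0,0,0.01,0.31],
    [0.003,0.025,0,0,0,0.01,0.31],
    [0.003,0.025,0,0,0,0,0.31],
    [0.003,0.025,0,0,0,0,0.31],
    [0,0,0,0,0,0,0.31],
    [0,0,0,0,0,0,0.31],
  ],
)

```text
t: 26.95
tool_pos: [0.5756, 0.1668, 0.1378]
orientation: [0.749, -0.663, 0.0, 0.0]
wrist_force: [-0.2, -0.4, -0.2]
grip_width: 0.0267
gripper_force: 0.0
```

Run:
```python
from h import *
o=snap('17',dict(top=(185,130,385,260))); i=o['top']; cars2(i,(185,130,300,260)); print('placed'); cars2(i,(300,130,385,260),.018)
m=masks(i['frame'])['blue']|masks(i['frame'])['yel']
for c in blobs(m,150,(300,130,385,260)): print('rim',*rect(i,c,.064))
for c in blobs(m,150,(185,130,300,260)): print('mat rim',*rect(i,c,.049))
```

```text
t 26.95 tcp [0.5756 0.1668 0.1378] yaw_y deg -173.02 tilt [-0. -0. -1.] j6 -1.53 w 0.0267
web [0.5937 0.3208] 39x13 cells mid None ang 6.8 n 0 0
placed
web [ 0.5458 -0.0559] 38x11 cells mid None ang 0.8 n 0 0
web [ 0.5502 -0.1082] 38x11 cells mid None ang 0.8 n 0 0
web [ 0.5529 -0.1637] 39x11 cells mid None ang 6.7 n 0 0
rim [ 0.54765582 -0.10741898] 159.4190216064453 156.88519287109375 -87.06948399543762
mat rim [0.59206775 0.31979724] 159.65475463867188 54.41545486450195 6.455639839172363
```

View pics/top17.png

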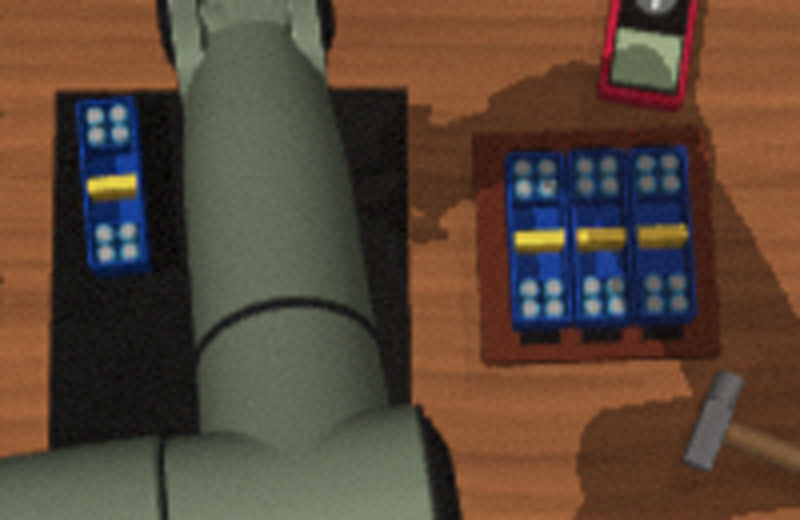

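The first layer stands square, and the strip ends show evenly at crop y~337. The last carrier is unmoved at crop (112,187).

>>> drive_tool(
  targets=[
    [0.002,0.012,0,0,0,0,0.31],
    [0.003,0.022,0,0,0,0,0.31],
    [0.003,0.022,0,0,0,0,0.31],
    [0.003,0.022,0,0,0,0,0.31],
    [0.003,0.022,0,0,0,0,0.31],
    [0.003,0.022,0,0,0,0,0.31],
    [0.003,0.022,0,0,0,0,0.31],
    [0.001,0.01,-0.01,0,0,0,0.31],
    [0,0,-0.025,0,0,0,0.31],
    [0,0,-0.02,0,0,0,0.31],
  ],
)

```text
t: 27.88
tool_pos: [0.597, 0.3202, 0.0819]
orientation: [0.748, -0.664, 0.0, -0.0]
wrist_force: [-1.0, -0.3, -0.8]
grip_width: 0.0264
gripper_force: 0.0
```

>>> drive_tool(
  targets=[
    [0,0,0,0,0,0,0.31],
    [0,0,0,0,0,0,0.31],
  ],
)

```text
t: 28.05
tool_pos: [0.5955, 0.3186, 0.0814]
orientation: [0.748, -0.664, -0.001, 0.002]
wrist_force: [-0.1, -0.1, -0.4]
grip_width: 0.0261
gripper_force: 0.0
```

>>> drive_tool(
  targets=[
    [0,0.001,-0.015,0,0,0,0.31],
    [0,0,-0.02,0,0,0,0.31],
    [0,0,-0.018,0,0,0,0.31],
    [0,0,-0.01,0,0,0,0.31],
    [0,0,0,0,0,0,0.31],
    [0,0,0,0,0,0,0.2],
    [0,0,0,0,0,0,0.05],
    [0,0,0,0,0,0,0.05],
    [0,0,0,0,0,0,0.05],
    [0,0,0,0,0,0,0.05],
  ],
)

```text
t: 28.88
tool_pos: [0.5979, 0.321, 0.0216]
orientation: [0.748, -0.664, 0.001, -0.001]
wrist_force: [-0.0, -0.5, 5.1]
grip_width: 0.0108
gripper_force: 61.9
```

Run:
```python
from h import *
o=snap('18')
```

```text
t 28.88 tcp [0.5979 0.321  0.0216] yaw_y deg -173.17 tilt [ 0.002  0.001 -1.   ] j6 -1.31 w 0.0108
```

>>> drive_tool(
  targets=[
    [0,0,0.01,0,0,0,0.05],
    [0,0,0.02,0,0,0,0.05],
    [0,0,0.03,0,0,0,0.05],
    [0,0,0.03,0,0,0,0.05],
    [0,0,0.03,0,0,0,0.05],
    [0,0,0.025,0,0,0,0.05],
    [-0.001,-0.01,0,0,0,-0.04,0.05],
    [-0.002,-0.02,0,0,0,-0.08,0.05],
    [-0.002,-0.02,0,0,0,-0.08,0.05],
    [-0.002,-0.02,0,0,0,-0.08,0.05],
  ],
)

```text
t: 29.82
tool_pos: [0.5886, 0.2503, 0.1649]
orientation: [-0.647, 0.763, 0.0, -0.001]
wrist_force: [-0.2, -1.2, -4.4]
grip_width: 0.0108
gripper_force: 60.7
```

>>> drive_tool(
  targets=[
    [-0.002,-0.02,0,0,0,-0.08,0.05],
    [-0.002,-0.02,0,0,0,-0.08,0.05],
    [-0.002,-0.02,0,0,0,-0.08,0.05],
    [-0.002,-0.02,0,0,0,-0.08,0.05],
    [-0.002,-0.02,0,0,0,-0.08,0.05],
    [-0.002,-0.02,0,0,0,-0.08,0.05],
    [-0.002,-0.02,0,0,0,-0.08,0.05],
    [-0.002,-0.02,0,0,0,-0.08,0.05],
    [-0.002,-0.02,0,0,0,-0.08,0.05],
    [-0.002,-0.02,0,0,0,-0.08,0.05],
  ],
)

```text
t: 30.65
tool_pos: [0.5686, 0.0501, 0.1649]
orientation: [-0.299, 0.954, 0.0, -0.001]
wrist_force: [0.6, -0.2, -3.3]
grip_width: 0.0109
gripper_force: 60.7
```

>>> drive_tool(
  targets=[
    [-0.003,-0.02,0,0,0,-0.08,0.05],
    [-0.003,-0.02,0,0,0,-0.08,0.05],
    [-0.003,-0.02,0,0,0,-0.08,0.05],
    [-0.003,-0.02,0,0,0,-0.08,0.05],
    [-0.003,-0.02,0,0,0,-0.08,0.05],
    [-0.003,-0.02,0,0,0,-0.08,0.05],
    [-0.002,-0.02,0,0,0,-0.08,0.05],
    [-0.002,-0.02,0,0,0,0,0.05],
    [0,0,0,0,0,0,0.05],
    [0,0,0,0,0,0,0.05],
  ],
)

```text
t: 31.48
tool_pos: [0.547, -0.1097, 0.1649]
orientation: [-0.024, 1.0, 0.001, -0.001]
wrist_force: [-0.1, -0.1, -3.4]
grip_width: 0.0105
gripper_force: 60.7
```

Run:
```python
from h import *
o=snap('19')
```

```text
t 31.48 tcp [ 0.547  -0.1097  0.1649] yaw_y deg 92.78 tilt [-0.001  0.001 -1.   ] j6 -0.38 w 0.0105
```

>>> drive_tool(
  targets=[
    [0.0045,0.001,0,0,0,0,0.05],
    [0,0,-0.025,0,0,0,0.05],
    [0,0,-0.025,0,0,0,0.05],
    [0,0,-0.018,0,0,0,0.05],
    [0,0,-0.007,0,0,0,0.05],
    [0,0,-0.003,0,0,0,0.05],
    [0,0,0,0,0,0,0.05],
    [0,0,0,0,0,0,0.05],
  ],
)

```text
t: 32.25
tool_pos: [0.5532, -0.1081, 0.0881]
orientation: [-0.025, 1.0, -0.0, 0.001]
wrist_force: [-1.0, -0.5, -3.4]
grip_width: 0.0109
gripper_force: 60.6
```

Run:
```python
from h import *
o=snap('20',dict(side=(210,130,330,230)))
```

```text
t 32.25 tcp [ 0.5532 -0.1081  0.0881] yaw_y deg 92.91 tilt [ 0.002 -0.    -1.   ] j6 -0.37 w 0.0109
```

View pics/side20.png

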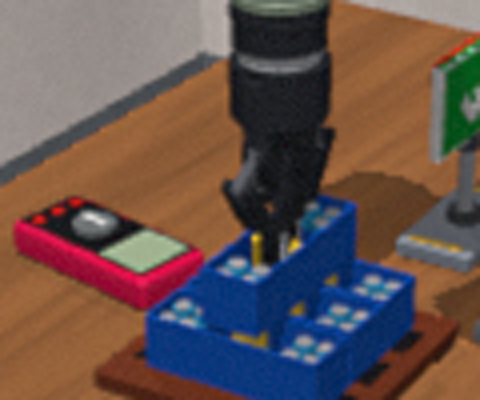

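The fourth carrier lies crosswise over the middle of the layer, a few mm above it. Lowering to contact.

>>> drive_tool(
  targets=[
    [0,0,-0.003,0,0,0,0.05],
    [0,0,-0.0015,0,0,0,0.05],
    [0,0,-0.001,0,0,0,0.05],
    [0,0,0,0,0,0,0.05],
    [0,0,0,0,0,0,0.05],
  ],
)

```text
t: 32.77
tool_pos: [0.5526, -0.1083, 0.0826]
orientation: [-0.025, 1.0, -0.0, 0.001]
wrist_force: [-1.9, 1.2, 5.2]
grip_width: 0.0107
gripper_force: 61.8
```

>>> drive_tool(
  targets=[
    [0,0,0,0,0,0,0.15],
    [0,0,0,0,0,0,0.31],
    [0,0,0,0,0,0,0.31],
    [0,0,0,0,0,0,0.31],
    [0,0,0.015,0,0,0,0.31],
    [0,0,0.025,0,0,0,0.31],
    [0,0,0.035,0,0,0,0.31],
    [0,0,0.035,0,0,0,0.31],
    [0,0,0.035,0,0,0,0.31],
    [0,0,0.035,0,0,0,0.31],
  ],
)

```text
t: 33.6
tool_pos: [0.552, -0.1081, 0.2633]
orientation: [-0.025, 1.0, -0.0, 0.0]
wrist_force: [1.5, -0.7, -0.5]
grip_width: 0.0262
gripper_force: 0.0
```

>>> drive_tool(
  targets=[
    [-0.001,-0.02,0,0,0,0.1,0.4],
    [-0.001,-0.02,0,0,0,0.1,0.4],
    [-0.001,-0.02,0,0,0,0.1,0.4],
    [-0.001,-0.02,0,0,0,0.1,0.4],
    [-0.001,-0.02,0,0,0,0.1,0.4],
    [-0.001,-0.02,0,0,0,0.1,0.4],
    [-0.001,-0.02,0,0,0,0.1,0.4],
    [-0.001,-0.02,0,0,0,0.1,0.4],
    [-0.001,-0.02,0,0,0,0.1,0.4],
    [-0.001,-0.02,0,0,0,0.1,0.4],
  ],
)

```text
t: 34.43
tool_pos: [0.5421, -0.3092, 0.2614]
orientation: [-0.503, 0.864, 0.0, -0.0]
wrist_force: [0.3, -0.8, -0.5]
grip_width: 0.0343
gripper_force: 0.0
```

>>> drive_tool(
  targets=[
    [-0.001,-0.02,0,0,0,0.1,0.4],
    [0,-0.02,0,0,0,0.1,0.4],
    [0,-0.02,0,0,0,0.1,0.4],
    [0,-0.01,0,0,0,0.1,0.4],
    [0,0,0,0,0,0.1,0.4],
    [0,0,0,0,0,0.037,0.4],
    [0,0,0,0,0,0,0.4],
    [0,0,0,0,0,0,0.4],
  ],
)

```text
t: 35.1
tool_pos: [0.5412, -0.3782, 0.2613]
orientation: [0.712, -0.702, -0.0, -0.0]
wrist_force: [0.7, -0.0, 0.4]
grip_width: 0.0336
gripper_force: 0.0
```

Run:
```python
from h import *
o=snap('21',dict(top=(300,140,385,230))); i=o['top']; cars2(i,(300,130,385,260),.064)
m=masks(i['frame'])['blue']|masks(i['frame'])['yel']
for c in blobs(m,150,(300,130,385,260)): print('rim',*rect(i,c,.064))
```

```text
t 35.1 tcp [ 0.5412 -0.3782  0.2613] yaw_y deg -179.13 tilt [-0.  0. -1.] j6 -2.31 w 0.0336
web [ 0.5532 -0.1071] 39x10 cells mid None ang 89.7 n 0 0
rim [ 0.55312982 -0.10800962] 163.208251953125 146.5714874267578 -89.15370321273804
```

View pics/top21.png

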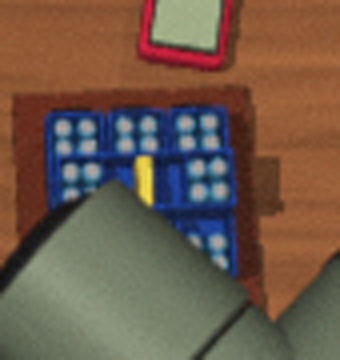

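The top carrier sits crosswise and centred, with its web at (0.553,-0.107). Now to turn the sign back.

>>> drive_tool(
  targets=[
    [0,-0.001,-0.03,0,0,0,0.4],
    [0,0,-0.03,0,0,0,0.4],
    [0,0,-0.025,0,0,0,0.4],
    [0,0,-0.019,0,0,0,0.4],
    [0,0,0,0,0,0,0.3],
    [0,0,0,0,0,0,0.2],
    [0,0,0,0,0,0,0.05],
    [0,0,0,0,0,0,0.05],
    [0,0,0,0,0,0,0.05],
    [0,0,0,0,0,0,0.05],
  ],
)

```text
t: 36.03
tool_pos: [0.5414, -0.3794, 0.1588]
orientation: [0.713, -0.701, 0.001, -0.0]
wrist_force: [-1.7, 1.3, 0.9]
grip_width: 0.0084
gripper_force: 62.1
```

>>> drive_tool(
  targets=[
    [0,0,0,0,0,-0.05,0.05],
    [0,0,0,0,0,-0.1,0.05],
    [0,0,0,0,0,-0.1,0.05],
    [0,0,0,0,0,-0.1,0.05],
    [0,0,0,0,0,-0.1,0.05],
    [0,0,0,0,0,-0.1,0.05],
    [0,0,0,0,0,-0.1,0.05],
    [0,0,0,0,0,-0.1,0.05],
    [0,0,0,0,0,-0.1,0.05],
    [0,0,0,0,0,-0.1,0.05],
  ],
)

```text
t: 36.87
tool_pos: [0.5412, -0.3793, 0.1588]
orientation: [-0.311, 0.95, -0.0, 0.0]
wrist_force: [-3.0, 2.1, 2.1]
grip_width: 0.0089
gripper_force: 62.2
```

>>> drive_tool(
  targets=[
    [0,0,0,0,0,-0.1,0.05],
    [0,0,0,0,0,-0.1,0.05],
    [0,0,0,0,0,-0.1,0.05],
    [0,0,0,0,0,-0.1,0.05],
    [0,0,0,0,0,-0.1,0.05],
    [0,0,0,0,0,-0.1,0.05],
    [0,0,0,0,0,-0.1,0.05],
    [0,0,0,0,0,-0.1,0.05],
    [0,0,0,0,0,-0.1,0.05],
    [0,0,0,0,0,-0.1,0.05],
  ],
)

```text
t: 37.7
tool_pos: [0.5411, -0.3791, 0.1588]
orientation: [0.183, 0.983, -0.0, 0.0]
wrist_force: [-2.3, 2.2, 2.0]
grip_width: 0.0085
gripper_force: 62.3
```

>>> drive_tool(
  targets=[
    [0,0,0,0,0,-0.1,0.05],
    [0,0,0,0,0,-0.1,0.05],
    [0,0,0,0,0,-0.1,0.05],
    [0,0,0,0,0,-0.1,0.05],
    [0,0,0,0,0,-0.1,0.05],
    [0,0,0,0,0,-0.1,0.05],
    [0,0,0,0,0,-0.1,0.05],
    [0,0,0,0,0,-0.1,0.05],
    [0,0,0,0,0,-0.1,0.05],
    [0,0,0,0,0,-0.1,0.05],
  ],
)

```text
t: 38.53
tool_pos: [0.5413, -0.3789, 0.1588]
orientation: [0.632, 0.775, 0.0, 0.0]
wrist_force: [-2.2, 2.6, 1.5]
grip_width: 0.0087
gripper_force: 62.3
```

>>> drive_tool(
  targets=[
    [0,0,0,0,0,-0.1,0.05],
    [0,0,0,0,0,-0.092,0.05],
    [0,0,0,0,0,0,0.05],
    [0,0,0,0,0,0,0.05],
    [0,0,0,0,0,0,0.05],
  ],
)

```text
t: 38.95
tool_pos: [0.5413, -0.3789, 0.1588]
orientation: [0.701, 0.714, 0.0, 0.0]
wrist_force: [-2.6, 3.8, 7.1]
grip_width: 0.0087
gripper_force: 62.8
```

Run:
```python
from h import *
o=snap('22')
```

```text
t 38.95 tcp [ 0.5413 -0.3789  0.1588] yaw_y deg 1.05 tilt [ 0.001 -0.    -1.   ] j6 0.83 w 0.0087
```

Yaw is 1.05°, square to the foot within measurement. I'll release, lift, move clear and check.

>>> drive_tool(
  targets=[
    [0,0,0,0,0,0,0.2],
    [0,0,0,0,0,0,0.4],
    [0,0,0,0,0,0,0.4],
    [0,0,0,0,0,0,0.4],
    [0,0,0.02,0,0,0,0.4],
    [0,0,0.03,0,0,0,0.4],
    [0,0,0.035,0,0,0,0.4],
    [0,0,0.035,0,0,0,0.4],
    [-0.02,0.01,0.02,0,0,0,0.4],
    [-0.025,0.025,0,0,0,0,0.4],
  ],
)

```text
t: 39.88
tool_pos: [0.4989, -0.3481, 0.3024]
orientation: [0.702, 0.712, -0.0, 0.005]
wrist_force: [-0.1, 0.4, 0.4]
grip_width: 0.0341
gripper_force: 0.0
```

>>> drive_tool(
  targets=[
    [-0.01,0.03,0,0,0,0,0.4],
    [-0.01,0.03,0,0,0,0,0.4],
    [-0.01,0.03,0,0,0,0,0.4],
    [-0.01,0.03,0,0,0,0,0.4],
    [-0.01,0.03,0,0,0,0,0.4],
    [-0.01,0.03,0,0,0,0,0.4],
    [-0.01,0.03,0,0,0,0,0.4],
    [-0.01,0.03,0,0,0,0,0.4],
    [0,0.03,0,0,0,0,0.4],
    [0,0.03,0,0,0,0,0.4],
  ],
)

```text
t: 40.72
tool_pos: [0.4159, -0.043, 0.2981]
orientation: [0.702, 0.713, 0.0, 0.001]
wrist_force: [0.9, 0.7, -0.1]
grip_width: 0.0339
gripper_force: 0.0
```

>>> drive_tool(
  targets=[
    [0,0.03,0,0,0,0,0.4],
    [0,0.03,0,0,0,0,0.4],
    [0,0.03,0,0,0,0,0.4],
    [0,0.03,0,0,0,0,0.4],
    [0,0.03,0,0,0,0,0.4],
    [0,0.03,0,0,0,0,0.4],
    [0,0,0,0,0,0,0.4],
    [0,0,0,0,0,0,0.4],
  ],
)

```text
t: 41.38
tool_pos: [0.4163, 0.137, 0.2977]
orientation: [0.7, 0.714, 0.0, 0.0]
wrist_force: [-0.2, -0.8, -1.0]
grip_width: 0.0343
gripper_force: 0.0
```

Run:
```python
from h import *
o=snap('23',dict(top=(180,130,460,270))); i=o['top']; sign(i); cars2(i,(300,130,385,260),.064)
m=masks(i['frame'])
for c in blobs(m['blue']|m['yel'],150,(300,130,385,260)): print('rim',*rect(i,c,.064))
for c in blobs(m['grey'],100,(385,175,435,212)): print('foot',*rect(i,c,.016))
```

```text
t 41.38 tcp [0.4163 0.137  0.2977] yaw_y deg 1.13 tilt [ 0.001 -0.    -1.   ] j6 1.7 w 0.0343
red [ 0.52673737 -0.37608948] 127.87108612060547 20.053056716918945 -89.15608978271484 90
web [ 0.5531 -0.1072] 39x10 cells mid None ang 89.7 n 0 0
rim [ 0.54837708 -0.10914597] 161.60498046875 157.78594970703125 -86.38464403152466
foot [ 0.54268323 -0.37872449] 130.07833862304688 76.66978454589844 -89.15866857767105
```

View pics/top23.png

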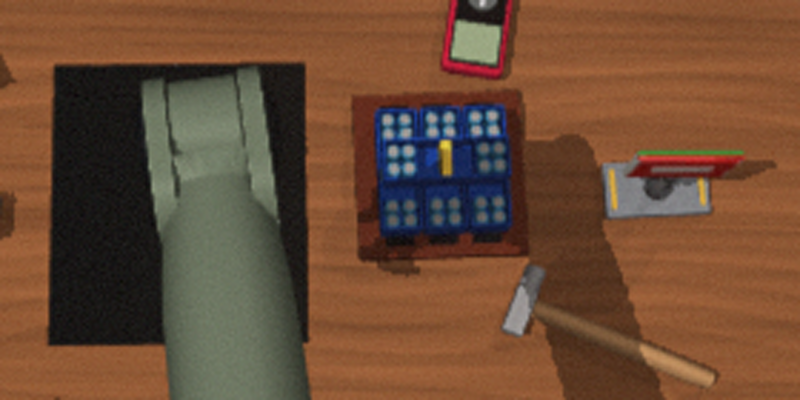

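The stack is square, the mat is empty, green faces the aisle parallel to the foot, and the tools are untouched. Handing in.

```bash
python3 -c "
from workcell import arm
print(arm.sign_off())"
```

```text
the job is handed in; nothing more can be done
None
```

I stacked all four blue carriers, three lengthwise on the strips and one crosswise on top, while the sign showed red; then I turned it back to green squarely to the aisle, left the tools alone, and handed in at about 41 s; no verdict came back.

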